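# Hang the oiled pliers back on the bench rack in the same order

### The job

The four pliers have been oiled and hang on the steel drip stand; hang them back on the empty wooden bench rack, each at the same place, counted from the left, that it had on the stand, so that the row keeps its order from left to right. Each must end hanging astride the bar in the middle between its two pins, its head resting on the bar; set them down gently, do not drop them.

Things in the scene. Friction and masses are not known exactly. Their poses are not given: they have to be found in the camera images.
- flat_nose_pliers: Flat-nose pliers: two square blunt jaws to 52 mm above origin. Red handles. Origin: mid underside of head, resting on the bar when hung; z up the jaws, x across the width (and the bar), y along the bar. Head above origin: block 18 (x) x 10.5 (y) mm, 26 high, then jaws; grip it from above along x. Handles run down beside the bar, 48 mm wide overall, ends 88 below origin with a 26 mm gap. 0.1 kg.
- round_nose_pliers: Round-nose pliers: two slim round cones to 54 mm above origin. Red handles. Origin: mid underside of head, resting on the bar when hung; z up the jaws, x across the width (and the bar), y along the bar. Head above origin: block 18 (x) x 10.5 (y) mm, 26 high, then jaws; grip it from above along x. Handles run down beside the bar, 48 mm wide overall, ends 88 below origin with a 26 mm gap. 0.1 kg.
- snipe_nose_pliers: Snipe-nose pliers: one narrow point 61 mm above origin. Red handles. Origin: mid underside of head, resting on the bar when hung; z up the jaws, x across the width (and the bar), y along the bar. Head above origin: block 18 (x) x 10.5 (y) mm, 26 high, then jaws; grip it from above along x. Handles run down beside the bar, 48 mm wide overall, ends 88 below origin with a 26 mm gap. 0.1 kg.
- cutting_pliers: Cutters: short stout wedge to 42 mm above origin. Red handles. Origin: mid underside of head, resting on the bar when hung; z up the jaws, x across the width (and the bar), y along the bar. Head above origin: block 18 (x) x 10.5 (y) mm, 26 high, then jaws; grip it from above along x. Handles run down beside the bar, 48 mm wide overall, ends 88 below origin with a 26 mm gap. 0.1 kg.
- steel_stand: Fixed steel drip stand, 226 (y) x 74 (x) mm: bar on bent rods over a shallow tray; the pliers hang here at first, any order. Origin: centre of underside; z up, y along the bar to its left end (from the robot), x away from the robot. Bar 6 mm thick (x), top edge 115 mm up. Pins 5 mm thick, 11 mm above it, at y = +-100, +-50, 0; one pliers per place between: y = +75 (leftmost), +25, -25, -75 mm.
- wood_rack: Fixed empty wooden bench rack, the target: 232 (y) x 74 (x) mm base, end cheeks 120 mm high at y = +-108. Origin: centre of underside; z up, y along the bar to its left end (from the robot), x away from the robot. Bar 6 mm thick (x), top edge 115 mm up. Pins 5 mm thick, 11 mm above it, at y = +-100, +-50, 0; one pliers per place between: y = +75 (leftmost), +25, -25, -75 mm.
Not all that is in view belongs to the job. Leave any orange look-alike of the round_nose_pliers alone.

How it is judged:
At the end, for the whole second after the job is handed in: Each pliers hangs on the wooden rack within 10 mm of the same place from the left as on the stand (that place is always 280-308 mm from its start, the next ones under 262 or over 330), 8 mm across the bar and 5 mm in height from its seat, upright within 0.25 rad, at rest, released (distance of flat_nose_pliers from where it was at the start of the episode between 0.271 and 0.32 m and y of flat_nose_pliers in the frame of wood_rack between -0.095 and 0.095 m and x of flat_nose_pliers in the frame of wood_rack between -0.008 and 0.008 m and z of flat_nose_pliers in the frame of wood_rack between 0.11 and 0.12 m and angle between each of flat_nose_pliers, round_nose_pliers, snipe_nose_pliers, cutting_pliers's own z axis and vertical below 0.25 rad and linear speed of each of flat_nose_pliers, round_nose_pliers, snipe_nose_pliers, cutting_pliers below 0.03 m/s and angular speed of each of flat_nose_pliers, round_nose_pliers, snipe_nose_pliers, cutting_pliers below 0.8 rad/s and contact force between the fingers and flat_nose_pliers below 0.1 N and distance of round_nose_pliers from where it was at the start of the episode between 0.271 and 0.32 m and y of round_nose_pliers in the frame of wood_rack between -0.095 and 0.095 m and x of round_nose_pliers in the frame of wood_rack between -0.008 and 0.008 m and z of round_nose_pliers in the frame of wood_rack between 0.11 and 0.12 m and contact force between the fingers and round_nose_pliers below 0.1 N and distance of snipe_nose_pliers from where it was at the start of the episode between 0.271 and 0.32 m and y of snipe_nose_pliers in the frame of wood_rack between -0.095 and 0.095 m and x of snipe_nose_pliers in the frame of wood_rack between -0.008 and 0.008 m and z of snipe_nose_pliers in the frame of wood_rack between 0.11 and 0.12 m and contact force between the fingers and snipe_nose_pliers below 0.1 N and distance of cutting_pliers from where it was at the start of the episode between 0.271 and 0.32 m and y of cutting_pliers in the frame of wood_rack between -0.095 and 0.095 m and x of cutting_pliers in the frame of wood_rack between -0.008 and 0.008 m and z of cutting_pliers in the frame of wood_rack between 0.11 and 0.12 m and contact force between the fingers and cutting_pliers below 0.1 N); the robot touches nothing.
It fails at once if pliers are dropped: let go and falling faster than 0.7 m/s, a fall of about 25 mm ((contact force between the fingers and flat_nose_pliers below 0.05 N and linear speed of flat_nose_pliers above 0.7 m/s) or (contact force between the fingers and round_nose_pliers below 0.05 N and linear speed of round_nose_pliers above 0.7 m/s) or (contact force between the fingers and snipe_nose_pliers below 0.05 N and linear speed of snipe_nose_pliers above 0.7 m/s) or (contact force between the fingers and cutting_pliers below 0.05 N and linear speed of cutting_pliers above 0.7 m/s)).
It also fails if it takes over 104 s, if anything falls off the work surface, if the arm or the gripper's body presses on something with over 40 N, if the wrist force passes 120 N, or if a joint passes its speed limit or range.

### The arm

A 7-joint arm with a two-finger parallel gripper is mounted at the origin on a cart in front of the work surface, level with it; the furniture and walls round the work are solid. World frame = base frame: x ahead of the robot, y to its left, z up, the work surface at z = 0. Lengths are in m, angles in rad, forces in N, time in s.
With the tool pointing down it reaches from about 0.425 to 0.95 m from the base axis. Payload 16.7 kg.
Tool frame: the origin (TCP) lies on the centre line of the jaws, within the pads' length; the fingertips stand 17 mm ahead of it and the grasp point (between the pads) lies 2 mm behind it; z points along the fingers, y is the line along which they close (so a half turn about z gives the same grasp; the last joint's range is limited). The gripper opens to 94 mm and grips with 3 to 60 N. Pads are 16 mm wide; open, the fingers measure 119 mm over their backs; the gripper's body (75 mm by 177 mm) begins 78 mm behind the grasp point.
Start: joints at [-1.484, 0.426, 0.074, 1.606, -0.034, 1.111, -0.067], TCP at [0.158, 0.656, 0.222] pointing down, gripper open.
Joint ranges: [-2.85, 2.85], [-0.5, 2.14], [-1.23, 1.37], [0.21, 2.46], [-1.02, 4.16], [0.16, 2.05], [-2.73, 2.73]. Speed limits (rad/s): [1.89, 1.89, 2.39, 2.39, 3.01, 3.01, 3.01].

### API

Orientations are given as [roll, pitch, yaw] about the fixed x, y, z axes, in that order (R = Rz(yaw) Ry(pitch) Rx(roll)).
In Python, from workcell import telemetry, optics, ctrl gives the robot as it stands.
- The arm moves only by the shell command python3 -m jog 'ROWS'. ROWS is JSON, a list of rows, each a list of 5 numbers: the closure in counts, from 0 (fully open) to 255 (shut), then the shift along the tool's x, y, z in m, then the turn about the tool's z in degrees. A call has 1 to 5 rows; each row shifts and turns the commanded pose from where the row before left it, along the tool's axes as they then stand; what a row does not reach is not made up. A row lasts 1/10 s, in which the tool goes at most 50 mm and 8.59 degrees, less where a joint would pass 70% of its speed; a pose out of reach is approached as far as the arm can. A call is refused whole if a number of a shift passes 0.05 or a number of a turn 8.59, either way. A call with a gripper value outside its range is refused whole. The fingers move at their own pace and stop on an object; the grip force is fixed at half the most. Time passes only in rows, so rows that do not move let the fingers close. It gives the time, the measured TCP pose, the force, the opening and the grip force at its end, in the units of the state.
- telemetry.observe(): the state, without advancing time (a new reading comes with each control period).
- optics.camera(name): name is "scene" or "top"; returns a dict with "color" (480x640x3 uint8, red, green, blue), "range_z" (480x640 float32, m along the optical axis (not along the pixel's ray), 0 where there is no reading), "fx", "fy", "cx", "cy" (pixels), "distortion" ([k1, k2, p1, p2, k3] as OpenCV has them; the pictures are not rectified), "R" (3x3) and "t" (3): a world point X has camera coordinates R X + t. Camera axes: x right, y down, z forward; pixel columns grow to the right and rows downward; lengths in m; the calibration is good to about 2 mm. A picture is of the moment at which its call begins.
- ctrl.job_done(): hands the job in; it is judged then, once.
Trained networks look in a picture, given as the dict that the camera call returned (one of the last four; its "shot" number tells which), for a name from the list of things; names that differ only in an ending like _2 or _b are one class to them, and where a whole thing is asked for, a point or a joint stands for the part that bears it (a point fixed in the world has none). Each returns a list of dicts, best first, with "conf" (0 to 1); they miss things now and then, are a little off and sometimes report something else, mostly with a low value. They report only what shows in the picture. A call takes as long as a camera call. They do not tell look-alikes from the thing itself.
- optics.trace(picture, label): "pixels" (480x640 bool, what is visible of it) and "at" ([row, column] as shares, 0 to 1, of the picture: columns of its width, rows of its height, amid what is visible of it).
- optics.mark_of(picture, label): "at" ([row, column] as shares, 0 to 1, of the picture: columns of its width, rows of its height: a listed point, or the origin of a listed thing).
The state is a dict: "time_s": time; "joint_pos": joint angles; "joint_velocities": joint speeds; "tau": joint torques, N m; "tool_pos": TCP position; "orientation": TCP orientation; "wrist_force": force on the tool from outside, world axes, zero at the start; "torque": the same for the moment, N m; "opening": finger opening in m; "grip_force": force on a finger pad.
Only numpy, scipy, OpenCV 4.12 (cv2) and the standard library are available. Lean on these libraries where they do the work, as an engineer would, in place of code of your own. Each camera call takes 0.05 s, during which the arm holds its last target. There are 200 camera calls.

## Working session

There is one attempt and no reset: what is moved stays moved. The work goes in short steps, Python scripts to look and compute and a shell command to move; the robot and the scene stay as the last step left them, time stands still between calls to the robot, and variables do not carry over. Pictures are saved under pics/ and viewed, at most 14 in all, crops included, and the job is handed in when it is done.

```bash
mkdir -p pics; cat > h.py <<'E'
import numpy as np, cv2
from workcell import telemetry, optics, ctrl
def cloud(p):
    v,u=np.mgrid[0:480,0:640]
    K=np.array([[p['fx'],0,p['cx']],[0,p['fy'],p['cy']],[0,0,1.]])
    n=cv2.undistortPoints(np.stack([u.ravel(),v.ravel()],1).astype(np.float64)[:,None],K,np.array(p['distortion'],float))[:,0]
    z=p['range_z'].ravel().astype(float)
    c=np.c_[n*z[:,None],z]
    X=(c-np.array(p['t']))@np.array(p['R'])
    X[z==0]=np.nan
    return X.reshape(480,640,3)
def save(p,name,box=None,s=1):
    im=p['color'][:,:,::-1]
    if box: r0,r1,c0,c1=box; im=im[r0:r1,c0:c1]
    cv2.imwrite('pics/'+name,cv2.resize(im,None,fx=s,fy=s,interpolation=cv2.INTER_CUBIC))
E
python3 - <<'E'
from h import *
print(telemetry.observe())
for n in('scene','top'):
    p=optics.camera(n); save(p,n+'.png'); X=cloud(p)
    print(n,'campos',-np.array(p['R']).T@np.array(p['t']))
    for l in ['flat_nose_pliers','round_nose_pliers','snipe_nose_pliers','cutting_pliers','steel_stand','wood_rack']:
        for d in optics.trace(p,l)[:5]:
            m=d['pixels']; P=X[m]; P=P[~np.isnan(P[:,0])]
            print(l,round(d['conf'],2),np.round(np.array(d['at'])*[480,640]),m.sum(),np.round(np.median(P,0),3),np.round(np.percentile(P,2,axis=0),3),np.round(np.percentile(P,98,axis=0),3))
        for d in optics.mark_of(p,l)[:5]: print('  mark',round(d['conf'],2),np.round(np.array(d['at'])*[480,640]))
E
```

```text
{'time_s': 0.0, 'joint_pos': array([-1.48451653,  0.42673825,  0.07380269,  1.60658232, -0.03410988,
        1.11084473, -0.06711059]), 'joint_velocities': array([-0.00125191, -0.00027699, -0.00087957,  0.00084078,  0.00082251,
        0.00028951, -0.00051078]), 'tau': array([ 1.53471185e-03, -9.35818076e+01,  3.66782427e+00, -4.54178381e+01,
       -4.87878802e-02,  2.02716643e-02,  2.07769631e-04]), 'tool_pos': array([0.15757803, 0.65591427, 0.2217809 ]), 'orientation': array([-3.14027946e+00,  6.85787431e-05,  2.90581091e+00]), 'wrist_force': array([-1.24536642,  0.83193102,  0.01498672]), 'torque': array([ 0.00953337,  0.02630124, -0.00832606]), 'grip_force': 0.0, 'opening': 0.09400545325739111}
scene campos [-0.02393402  0.54433441  0.6609658 ]
flat_nose_pliers 0.59 [247. 302.] 689 [0.516 0.146 0.098] [0.498 0.038 0.   ] [0.66  0.15  0.167]
  mark 0.89 [241. 299.]
round_nose_pliers 0.76 [354. 237.] 840 [0.412 0.328 0.077] [0.409 0.302 0.005] [0.419 0.347 0.139]
round_nose_pliers 0.59 [290. 214.] 611 [0.531 0.294 0.089] [ 0.515  0.263 -0.001] [0.61  0.299 0.163]
  mark 0.82 [348.
[... 564 characters left out ...]
at_nose_pliers 0.57 [216. 287.] 116 [0.519 0.141 0.128] [0.501 0.136 0.005] [0.545 0.149 0.169]
  mark 0.64 [215. 291.]
round_nose_pliers 0.75 [205. 214.] 116 [0.535 0.288 0.12 ] [0.519 0.284 0.054] [0.557 0.293 0.163]
  mark 0.76 [205. 216.]
  mark 0.59 [266. 201.]
snipe_nose_pliers 0.66 [214. 267.] 126 [0.524 0.19  0.115] [0.507 0.185 0.003] [0.545 0.201 0.174]
  mark 0.69 [210. 266.]
  mark 0.37 [215. 290.]
  mark 0.54 [212. 266.]
  mark 0.42 [208. 239.]
steel_stand 0.89 [214. 255.] 2940 [0.526 0.215 0.007] [0.49  0.108 0.002] [0.574 0.325 0.117]
  mark 0.59 [218. 256.]
wood_rack 0.74 [224. 390.] 3583 [ 0.511 -0.081  0.017] [ 0.472 -0.184  0.012] [0.555 0.039 0.119]
  mark 0.7 [223. 385.]
```

View pics/scene.png

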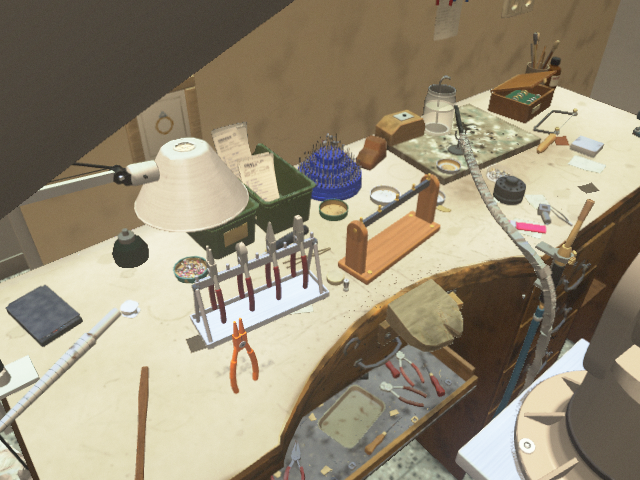

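View pics/top.png

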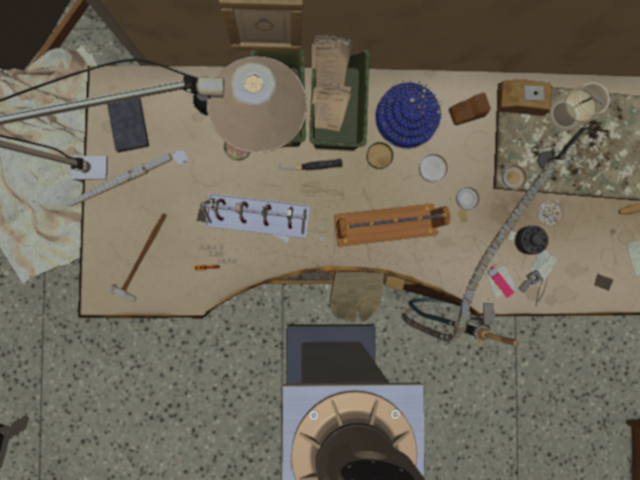

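```bash
python3 - <<'E'
from h import *
R={}
p=optics.camera('scene'); save(p,'crop.png',(190,410,170,470),2.6)
for n in('scene','top'):
    if n=='top': p=optics.camera(n)
    X=cloud(p)
    x,y,z=X[...,0],X[...,1],X[...,2]
    for nm,ylo,yhi in(('stand',.09,.34),('rack',-.2,.06)):
        m=(z>.105)&(z<.1185)&(x>.44)&(x<.6)&(y>ylo)&(y<yhi)
        P=X[m]
        l=cv2.fitLine(P[:,:2].astype(np.float32),cv2.DIST_HUBER,0,.01,.01).ravel()
        d=l[:2]*np.sign(l[1]); s=(P[:,:2]-l[2:])@d
        print(n,nm,m.sum(),'yaw',np.round(np.arctan2(-d[0],d[1]),4),'c',np.round(l[2:]+d*(s.min()+s.max())/2,4),'span',np.round(s.max()-s.min(),4),'zmax',np.round(np.percentile(P[:,2],95),4))
        # heads / pins above bar
        m=(z>.119)&(z<.18)&(x>.44)&(x<.6)&(y>ylo)&(y<yhi)
        k,lab,st,ce=cv2.connectedComponentsWithStats(m.astype(np.uint8))
        for i in range(1,k):
            if st[i,4]>4:
                Q=X[lab==i]; s=(Q[:,:2]-l[2:])@d
                print('   ',np.round(ce[i]),st[i,4],np.round(np.median(Q,0),4),'zmax',np.round(Q[:,2].max(),3),'x',np.round([Q[:,0].min(),Q[:,0].max()],3),'y',np.round([Q[:,1].min(),Q[:,1].max()],3))
E
```

```text
scene stand 944 yaw -0.1259 c [0.5273 0.2187] span 0.2186 zmax 0.1173
    [298. 229.] 278 [0.5169 0.1469 0.1449] zmax 0.169 x [0.51  0.531] y [0.138 0.151]
    [270. 240.] 253 [0.5228 0.1958 0.1437] zmax 0.176 x [0.516 0.535] y [0.189 0.2  ]
    [311. 234.] 12 [0.5174 0.1201 0.1244] zmax 0.127 x [0.515 0.521] y [0.117 0.121]
    [242. 253.] 231 [0.5266 0.2459 0.1419] zmax 0.158 x [0.522 0.543] y [0.237 0.25 ]
    [285. 244.] 14 [0.5235 0.1692 0.1237] zmax 0.126 x [0.522 0.525] y [0.166 0.17 ]
    [211. 263.] 241 [0.5327 0.2946 0.1421] zmax 0.169 x [0.528 0.547] y [0.288 0.3  ]
    [257. 254.] 16 [0.529  0.2185 0.1244] zmax 0.128 x [0.527 0.531] y [0.217 0.221]
    [227. 266.] 17 [0.535 0.268 0.123] zmax 0.126 x [0.533 0.538] y [0.265 0.271]
    [196. 277.] 16 [0.541  0.3182 0.1244] zmax 0.126 x [0.539 0.545] y [0.316 0.32 ]
scene rack 705 yaw 0.1205 c [ 0.5085 -0.0721] span 0.2315 zmax 0.1173
    [429. 175.] 16 [ 0.5232 -0.172   0.1209] zmax 0.127 x [0.52  0.528] y [-0.183 -0.169]
    [413. 185.] 11 [ 0.5159 -0.1209  0.1243] zmax 0.126 x [0.514 0.519] y [-0.127 -0.119]
    [397. 196.
[... 711 characters left out ...]
0.519 0.537] y [0.185 0.2  ]
    [252. 210.] 7 [0.5311 0.2158 0.1242] zmax 0.127 x [0.529 0.533] y [0.214 0.218]
    [289. 214.] 62 [0.5209 0.1406 0.1599] zmax 0.17 x [0.514 0.531] y [0.134 0.148]
    [277. 213.] 6 [0.5253 0.1659 0.1246] zmax 0.127 x [0.523 0.527] y [0.164 0.168]
top rack 459 yaw 0.1219 c [ 0.5127 -0.0745] span 0.2292 zmax 0.118
    [447. 215.] 27 [ 0.524  -0.1794  0.1212] zmax 0.129 x [0.518 0.528] y [-0.188 -0.172]
    [420. 217.] 7 [ 0.5189 -0.1237  0.1257] zmax 0.128 x [0.517 0.521] y [-0.126 -0.122]
    [396. 220.] 6 [ 0.5135 -0.0742  0.1254] zmax 0.128 x [0.512 0.515] y [-0.077 -0.072]
    [343. 226.] 38 [0.5009 0.0326 0.12  ] zmax 0.128 x [0.492 0.508] y [0.023 0.039]
```

View pics/crop.png

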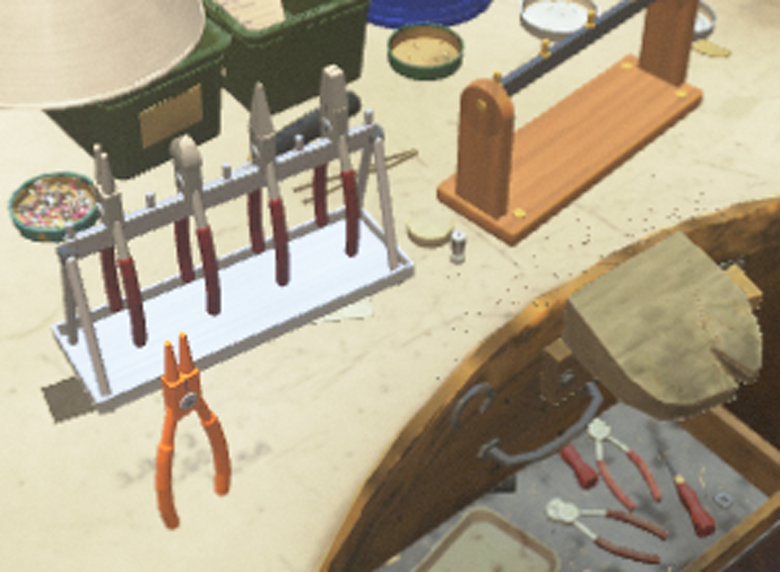

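Candidates in the scene picture: red-handled round-nose (211,263), cutters (242,253), snipe-nose (270,240) and flat-nose (298,229), all on the stand. Not wanted are the orange look-alike at (240,354) and the red pliers in the drawer at (400,385). The crop confirms the order from the left on the stand: round, cutters, snipe, flat. The rack is empty.

I'll turn and raise the tool first, then check clearance to the lamp.

```bash
cat >> h.py <<'E'
PS=[(.5395,.2905),(.5337,.2408),(.528,.191),(.522,.1415)]
PR=[(.5029,.0005),(.509,-.0492),(.515,-.0988),(.521,-.1485)]
def to(xy,z,yaw):
    s=telemetry.observe(); w=s['orientation'][2]; d=np.r_[xy,z]-s['tool_pos']
    for nm,a in(('now',w),('after turn',yaw)):
        print(nm,'tool shift',np.round([d[0]*np.cos(a)+d[1]*np.sin(a), d[0]*np.sin(a)-d[1]*np.cos(a), -d[2]],4))
    print('turn deg',np.round(np.degrees((w-yaw+np.pi)%(2*np.pi)-np.pi),2),'t',s['time_s'],'pos',np.round(s['tool_pos'],4),'ori',np.round(s['orientation'],3),'j',np.round(s['joint_pos'],2),'F',np.round(s['wrist_force'],1),'open',round(s['opening'],4),'grip',s['grip_force'])
YS,YR=1.454,1.692
E
for i in 1 2; do python3 -m jog '[[100,0,0,-0.006,8.3],[100,0,0,-0.006,8.3],[100,0,0,-0.006,8.3],[100,0,0,-0.006,8.3],[100,0,0,-0.006,8.3]]'; done
python3 - <<'E'
from h import *
to(PS[0],.26,YS)
for n in('scene','top'):
    X=cloud(optics.camera(n)).reshape(-1,3)
    for zl in(.18,.25,.3,.35,.4):
        m=(X[:,2]>zl)&(X[:,2]<zl+.06)&(X[:,0]>.3)&(X[:,0]<.85)&(X[:,1]<.55)&(X[:,1]>-.3)
        Q=X[m]
        for y0 in np.arange(-.3,.55,.1):
            q=Q[(Q[:,1]>y0)&(Q[:,1]<y0+.1)]
            if len(q)>8: print(n,zl,round(y0,1),len(q),'xmin',np.round(np.sort(q[:,0])[4],3))
E
```

```text
time_s: 1.9
tool_pos: [0.1576, 0.6563, 0.2528]
orientation: [-3.142, -0.0, 2.176]
wrist_force: [-0.9, 0.7, 0.5]
opening: 0.0588
grip_force: 0.0
time_s: 2.4
tool_pos: [0.1577, 0.6563, 0.2827]
orientation: [-3.142, -0.0, 1.451]
wrist_force: [-0.4, 0.2, -0.2]
opening: 0.057
grip_force: 0.0
now tool shift [-0.3176  0.4228  0.0227]
after turn tool shift [-0.3188  0.4219  0.0227]
turn deg -0.16 t 2.4 pos [0.1577 0.6563 0.2827] ori [-3.142 -0.     1.451] j [-1.7   0.4   0.37  1.55 -0.15  1.22 -1.42] F [-0.4  0.2 -0.2] open 0.057 grip 0.0
scene 0.18 0.1 563 xmin 0.701
scene 0.18 0.2 1976 xmin 0.698
scene 0.18 0.3 1146 xmin 0.73
scene 0.18 0.4 552 xmin 0.702
scene 0.25 0.4 316 xmin 0.698
scene 0.25 0.5 93 xmin 0.694
top 0.18 0.1 1207 xmin 0.699
top 0.18 0.2 2080 xmin 0.699
top 0.18 0.3 823 xmin 0.733
top 0.18 0.4 267 xmin 0.704
top 0.25 0.4 282 xmin 0.699
top 0.25 0.5 438 xmin 0.682
```

```bash
for i in 1 2; do python3 -m jog '[[100,-0.0245,0.0325,0,0],[100,-0.0245,0.0325,0,0],[100,-0.0245,0.0325,0,0],[100,-0.0245,0.0325,0,0],[100,-0.0245,0.0325,0,0]]'; done
python3 - <<'E'
from h import *
to(PS[0],.2,YS)
E
```

```text
time_s: 3.0
tool_pos: [0.3062, 0.5148, 0.2823]
orientation: [-3.142, 0.0, 1.463]
wrist_force: [1.2, 1.2, -0.8]
opening: 0.0572
grip_force: 0.0
time_s: 3.5
tool_pos: [0.4537, 0.3746, 0.2823]
orientation: [-3.142, -0.0, 1.463]
wrist_force: [0.1, 1.5, -0.9]
opening: 0.0574
grip_force: 0.0
now tool shift [-0.0744  0.0944  0.0823]
after turn tool shift [-0.0736  0.095   0.0823]
turn deg 0.49 t 3.5 pos [0.4537 0.3746 0.2823] ori [-3.142 -0.     1.463] j [-1.24  0.26  0.54  1.76 -0.14  1.17 -0.77] F [ 0.1  1.5 -0.9] open 0.0574 grip 0.0
```

```bash
python3 -m jog '[[100,-0.0248,0.0315,0,0.5],[100,-0.0248,0.0315,0,0],[100,-0.0248,0.0315,0,0],[100,0,0,0.042,0],[100,0,0,0.04,0]]'; python3 -m jog '[[100,0,0,0,0],[100,0,0,0,0]]'
python3 - <<'E'
from h import *
to(PS[0],.134,YS)
p=optics.camera('scene'); save(p,'c2.png',(150,350,150,350),3)
E
```

```text
time_s: 4.0
tool_pos: [0.539, 0.2897, 0.1998]
orientation: [3.14, -0.001, 1.451]
wrist_force: [-0.1, 0.4, -0.6]
opening: 0.0571
grip_force: 0.0
time_s: 4.2
tool_pos: [0.5378, 0.2908, 0.201]
orientation: [-3.141, 0.001, 1.451]
wrist_force: [0.3, 0.8, 0.4]
opening: 0.0568
grip_force: 0.0
now tool shift [-0.0001  0.0017  0.067 ]
after turn tool shift [-0.0001  0.0017  0.067 ]
turn deg -0.17 t 4.2 pos [0.5378 0.2908 0.201 ] ori [-3.141e+00  1.000e-03  1.451e+00] j [-1.04  0.38  0.56  1.8  -0.23  1.03 -0.5 ] F [0.3 0.8 0.4] open 0.0568 grip 0.0
```

View pics/c2.png

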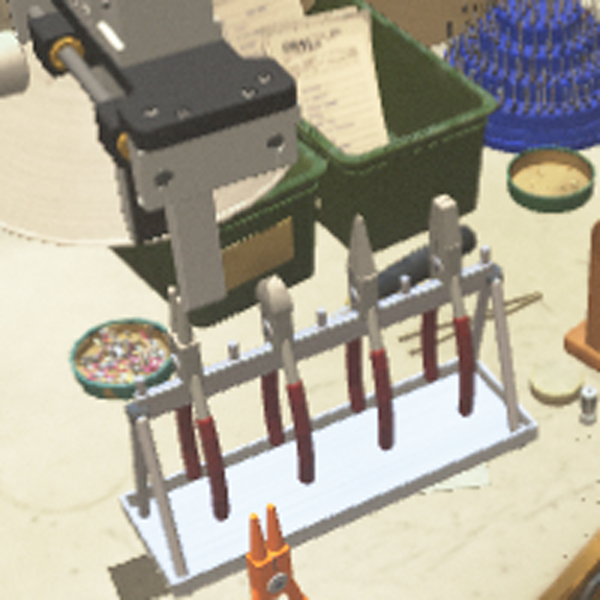

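The open gripper is directly over the round-nose pliers (crop at about (180,320)), so I'll go down, close and check.

```bash
python3 -m jog '[[100,0,0.0015,0.03,0],[100,0,0,0.02,0],[100,0,0,0.017,0],[100,0,0,0,0],[255,0,0,0,0]]'; python3 -m jog '[[255,0,0,0,0],[255,0,0,0,0],[255,0,0,0,0],[255,0,0,0,0],[255,0,0,0,0]]'; python3 -m jog '[[255,0,0,-0.005,0],[255,0,0,-0.02,0],[255,0,0,-0.04,0],[255,0,0,-0.045,0],[255,0,0,-0.04,0]]'
python3 - <<'E'
from h import *
to(PR[0],.29,YR)
p=optics.camera('scene'); save(p,'c3.png',(100,350,150,400),2.4)
E
```

```text
time_s: 4.75
tool_pos: [0.5401, 0.2913, 0.1354]
orientation: [3.14, -0.001, 1.449]
wrist_force: [0.7, -1.1, 0.2]
opening: 0.0522
grip_force: 0.0
time_s: 5.25
tool_pos: [0.5394, 0.2908, 0.1337]
orientation: [3.141, -0.0, 1.448]
wrist_force: [-0.2, 0.3, 1.4]
opening: 0.0185
grip_force: 29.0
time_s: 5.75
tool_pos: [0.5392, 0.2903, 0.2857]
orientation: [3.141, 0.0, 1.448]
wrist_force: [1.7, 0.1, -0.9]
opening: 0.0186
grip_force: 28.6
now tool shift [-0.292  -0.0005 -0.0043]
after turn tool shift [-0.2833 -0.0711 -0.0043]
turn deg -13.98 t 5.75 pos [0.5392 0.2903 0.2857] ori [3.141 0.    1.448] j [-1.07  0.31  0.6   1.7  -0.18  1.19 -0.55] F [ 1.7  0.1 -0.9] open 0.0186 grip 28.582004494965076
```

View pics/c3.png

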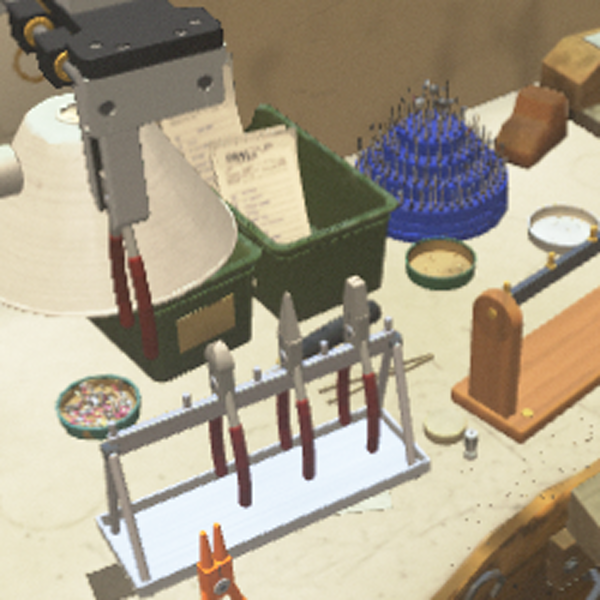

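Round-nose is held well and hangs upright. I'll raise it 20 mm more to clear the other tips and carry it to the rack.

```bash
python3 -m jog '[[255,0,0,-0.02,0],[255,-0.03,0,0,0],[255,-0.04,0,0,0],[255,-0.04,0,0,0],[255,-0.04,0,0,0]]'; python3 -m jog '[[255,-0.04,0,0,0],[255,-0.04,0,0,0],[255,-0.04,0,0,0],[255,-0.022,0,0,-7],[255,0,0,0,-7]]';  python3 -m jog '[[255,0,0,0,0],[255,0,0,0,0]]'
python3 - <<'E'
from h import *
to(PR[0],.134,YR)
E
```

```text
time_s: 6.3
tool_pos: [0.5204, 0.1402, 0.3034]
orientation: [-3.141, 0.0, 1.449]
wrist_force: [1.1, 0.1, -0.4]
opening: 0.0187
grip_force: 28.6
time_s: 6.8
tool_pos: [0.503, -0.0028, 0.3038]
orientation: [3.141, -0.0, 1.693]
wrist_force: [0.2, 0.9, -1.0]
opening: 0.0187
grip_force: 28.6
time_s: 7.0
tool_pos: [0.5036, 0.0012, 0.3035]
orientation: [-3.142, -0.0, 1.689]
wrist_force: [-0.3, 0.1, -1.6]
opening: 0.0183
grip_force: 28.6
now tool shift [-0.0006 -0.0008  0.1695]
after turn tool shift [-0.0006 -0.0008  0.1695]
turn deg -0.15 t 7.0 pos [0.5036 0.0012 0.3035] ori [-3.142 -0.     1.689] j [-0.83  0.06  0.74  1.91 -0.05  1.18  0.05] F [-0.3  0.1 -1.6] open 0.0183 grip 28.581061572767794
```

```bash
python3 -m jog '[[255,-0.0005,-0.001,0.03,0],[255,0,0,0.03,0],[255,0,0,0.03,0],[255,0,0,0.02,0],[255,0,0,0,0]]'; python3 -m jog '[[255,0,0,0,0]]'
python3 - <<'E'
from h import *
to(PR[0],.134,YR)
p=optics.camera('scene'); save(p,'c4.png',(110,310,290,490),3)
X=cloud(p); 
for d in optics.trace(p,'round_nose_pliers')[:3]:
    P=X[d['pixels']];P=P[P[:,2]>.05]; print(d['conf'],np.round(np.array(d['at'])*[480,640]),np.round(np.nanmedian(P,0),3),np.round(np.nanmin(P,0),3),np.round(np.nanmax(P,0),3))
E
```

```text
time_s: 7.5
tool_pos: [0.5013, 0.0007, 0.1913]
orientation: [-3.137, 0.001, 1.691]
wrist_force: [-1.3, 0.3, -1.1]
opening: 0.0185
grip_force: 28.6
time_s: 7.6
tool_pos: [0.5029, 0.0005, 0.1939]
orientation: [-3.141, 0.001, 1.691]
wrist_force: [0.2, 0.4, -0.7]
opening: 0.0188
grip_force: 28.6
now tool shift [0.     0.     0.0599]
after turn tool shift [0.     0.     0.0599]
turn deg -0.03 t 7.6 pos [5.029e-01 5.000e-04 1.939e-01] ori [-3.141e+00  1.000e-03  1.691e+00] j [-0.77  0.21  0.73  2.05 -0.17  0.95  0.18] F [ 0.2  0.4 -0.7] open 0.0188 grip 28.584482283331454
0.67 [355. 236.] [0.412 0.328 0.099] [0.408 0.305 0.05 ] [0.421 0.347 0.142]
0.66 [197. 376.] [0.501 0.005 0.157] [ 0.477 -0.013  0.092] [0.523 0.026 0.221]
```

View pics/c4.png

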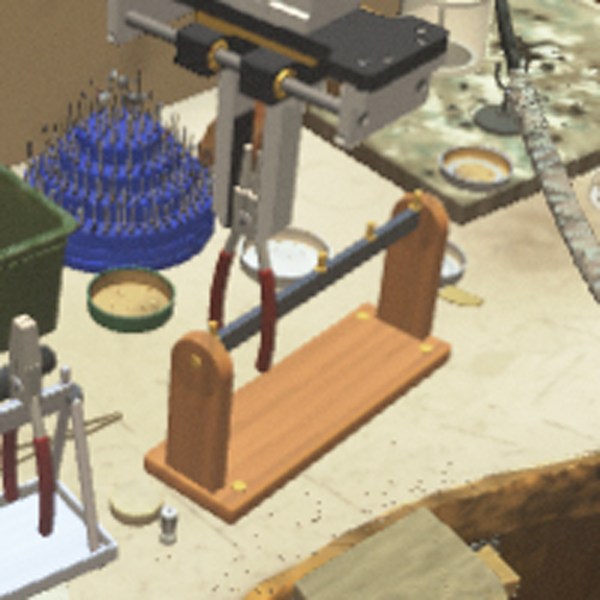

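The handles straddle the bar, so I'll lower gently to the seat.

```bash
python3 -m jog '[[255,0,0,0.02,0],[255,0,0,0.02,0],[255,0,0,0.012,0],[255,0,0,0.005,0],[255,0,0,0,0]]'; python3 -m jog '[[255,0,0,0.002,0],[255,0,0,0.001,0],[255,0,0,0,0]]'
```

```text
time_s: 8.2
tool_pos: [0.5028, 0.0002, 0.1367]
orientation: [-3.141, 0.0, 1.692]
wrist_force: [-0.0, 0.2, -0.0]
opening: 0.0184
grip_force: 28.6
time_s: 8.5
tool_pos: [0.5029, 0.0003, 0.1338]
orientation: [3.141, -0.0, 1.693]
wrist_force: [-0.0, 1.0, -1.5]
opening: 0.0184
grip_force: 28.6
```

```bash
python3 -m jog '[[255,0,0,0.0005,0],[255,0,0,0,0],[200,0,0,0,0],[170,0,0,0,0],[120,0,0,0,0]]'; python3 -m jog '[[100,0,0,0,0],[100,0,0,0,0],[100,0,0,-0.01,0],[100,0,0,-0.03,0],[100,0,0,-0.04,0]]'; python3 -m jog '[[100,0,0,-0.01,0],[100,0,0,0,0]]'
python3 - <<'E'
from h import *
to(PS[1],.22,YS)
p=optics.camera('scene'); save(p,'c5.png',(110,310,290,490),3)
E
```

```text
time_s: 9.0
tool_pos: [0.5028, 0.0003, 0.1331]
orientation: [3.141, -0.0, 1.693]
wrist_force: [0.6, 0.4, -0.4]
opening: 0.033
grip_force: 0.0
time_s: 9.5
tool_pos: [0.5018, -0.0002, 0.2135]
orientation: [-3.139, 0.001, 1.692]
wrist_force: [0.9, 0.8, 0.9]
opening: 0.057
grip_force: 0.0
time_s: 9.7
tool_pos: [0.5036, 0.0005, 0.2248]
orientation: [3.138, -0.001, 1.693]
wrist_force: [-0.2, 0.0, -0.3]
opening: 0.057
grip_force: 0.0
now tool shift [0.2349 0.0592 0.0048]
after turn tool shift [0.2422 0.0019 0.0048]
turn deg 13.69 t 9.7 pos [5.036e-01 5.000e-04 2.248e-01] ori [ 3.138e+00 -1.000e-03  1.693e+00] j [-0.8   0.16  0.76  2.02 -0.13  1.01  0.14] F [-0.2  0.  -0.3] open 0.057 grip 0.0
```

View pics/c5.png

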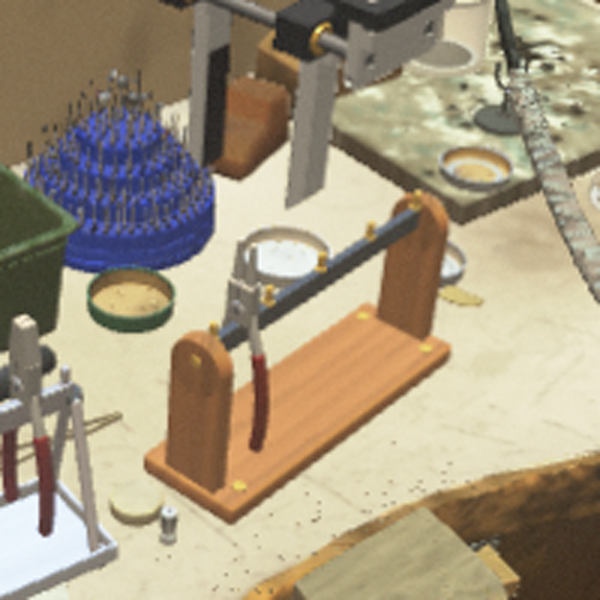

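Round-nose hangs upright in the leftmost place. Next are the cutters.

```bash
python3 -m jog '[[100,0,0,0,6.8],[100,0.02,0,0,6.9],[100,0.04,0,0,0],[100,0.045,0,0,0],[100,0.045,0,0,0]]'; python3 -m jog '[[100,0.045,0.002,0,0],[100,0.03,0,0,0],[100,0.017,0,0,0],[100,0,0,0,0],[100,0,0,0,0]]'; python3 -c "
from h import *
to(PS[1],.134,YS)"
```

```text
time_s: 10.25
tool_pos: [0.5171, 0.1506, 0.2217]
orientation: [-3.14, 0.001, 1.453]
wrist_force: [1.6, -0.5, 0.7]
opening: 0.0569
grip_force: 0.0
time_s: 10.75
tool_pos: [0.5303, 0.239, 0.2222]
orientation: [-3.141, 0.002, 1.453]
wrist_force: [-0.5, -1.2, -0.3]
opening: 0.0572
grip_force: 0.0
now tool shift [0.0022 0.0031 0.0882]
after turn tool shift [0.0022 0.0031 0.0882]
turn deg -0.08 t 10.75 pos [0.5303 0.239  0.2222] ori [-3.141e+00  2.000e-03  1.453e+00] j [-1.07  0.32  0.67  1.85 -0.23  1.05 -0.43] F [-0.5 -1.2 -0.3] open 0.0572 grip 0.0
```

```bash
python3 -m jog '[[100,0.002,0.003,0.03,0],[100,0,0,0.03,0],[100,0,0,0.02,0],[100,0,0,0.008,0],[100,0,0,0,0]]'; python3 -m jog '[[255,0,0,0,0],[255,0,0,0,0],[255,0,0,0,0],[255,0,0,0,0],[255,0,0,0,0]]';python3 -c "
from h import *
to(PS[1],.134,YS)"; python3 -m jog '[[255,0,0,-0.005,0],[255,0,0,-0.02,0],[255,0,0,-0.04,0],[255,0,0,-0.045,0],[255,0,0,-0.045,0]]';  python3 -m jog '[[255,0,0,-0.015,0],[255,0,0,0,0]]'
python3 -c "
from h import *
to(PR[1],.3,YR)"
```

```text
time_s: 11.25
tool_pos: [0.5336, 0.2405, 0.1345]
orientation: [-3.141, 0.001, 1.452]
wrist_force: [0.1, -0.6, 0.5]
opening: 0.0573
grip_force: 0.0
time_s: 11.75
tool_pos: [0.5338, 0.2423, 0.1352]
orientation: [3.141, -0.0, 1.454]
wrist_force: [0.2, 0.1, 0.2]
opening: 0.0206
grip_force: 0.8
now tool shift [-0.0015  0.0001  0.0012]
after turn tool shift [-0.0015  0.0001  0.0012]
turn deg -0.01 t 11.75 pos [0.5338 0.2423 0.1352] ori [ 3.141 -0.     1.454] j [-1.01  0.43  0.61  1.92 -0.32  0.89 -0.36] F [0.2 0.1 0.2] open 0.0206 grip 0.8303277287632227
time_s: 12.25
tool_pos: [0.5335, 0.2417, 0.2919]
orientation: [-3.141, 0.001, 1.453]
wrist_force: [0.3, 1.8, -1.0]
opening: 0.0178
grip_force: 28.3
time_s: 12.45
tool_pos: [0.5345, 0.2425, 0.3072]
orientation: [3.139, -0.003, 1.454]
wrist_force: [-0.5, 0.2, -1.5]
opening: 0.018
grip_force: 28.3
now tool shift [-0.2927  0.0087  0.0072]
after turn tool shift [-0.2864 -0.0606  0.0072]
turn deg -13.65 t 12.45 pos [0.5345 0.2425 0.3072] ori [ 3.139e+00 -3.000e-03  1.454e+00] j [-1.11  0.25  0.7   1.74 -0.17  1.21 -0.48] F [-0.5  0.2 -1.5] open 0.018 grip 28.32923605979886
```

```bash
python3 -m jog '[[255,-0.03,0,0,0],[255,-0.04,0,0,0],[255,-0.04,0,0,0],[255,-0.04,0,0,0],[255,-0.04,0,0,0]]'; python3 -m jog '[[255,-0.04,0.004,0,0],[255,-0.04,0.005,0,0],[255,-0.022,0,0,-6.8],[255,0,0,0,-6.9],[255,0,0,0,0]]';  python3 -m jog '[[255,0,0,0,0],[255,0,0,0,0]]'
python3 -c "
from h import *
to((.509,-.048),.2,YR)"
```

```text
time_s: 12.95
tool_pos: [0.5103, 0.0519, 0.3034]
orientation: [-3.14, 0.001, 1.454]
wrist_force: [0.2, -0.5, -0.3]
opening: 0.0179
grip_force: 28.3
time_s: 13.45
tool_pos: [0.5078, -0.0494, 0.3037]
orientation: [-3.14, 0.0, 1.694]
wrist_force: [-0.2, -0.1, -0.3]
opening: 0.0181
grip_force: 28.3
time_s: 13.65
tool_pos: [0.5084, -0.0483, 0.3044]
orientation: [-3.141, 0.0, 1.691]
wrist_force: [-0.2, -0.5, -1.0]
opening: 0.0178
grip_force: 28.3
now tool shift [0.0002 0.0006 0.1044]
after turn tool shift [0.0002 0.0006 0.1044]
turn deg -0.07 t 13.65 pos [ 0.5084 -0.0483  0.3044] ori [-3.141  0.     1.691] j [-0.82  0.09  0.85  1.9  -0.07  1.19  0.18] F [-0.2 -0.5 -1. ] open 0.0178 grip 28.33078420953825
```

```bash
python3 -m jog '[[255,0,0.001,0.035,0],[255,0,0,0.035,0],[255,0,0,0.035,0],[255,0,0,0.03,0],[255,0,0,0.02,0]]'; python3 -m jog '[[255,0,0,0.01,0],[255,0,0,0,0],[255,0,0,0.002,0],[255,0,0,0.001,0],[255,0,0,0,0]]';python3 -c "
from h import *
to((.509,-.048),.134,YR)
p=optics.camera('scene'); save(p,'c6.png',(110,310,290,490),3)"
```

```text
time_s: 14.15
tool_pos: [0.5087, -0.0483, 0.1477]
orientation: [-3.139, 0.001, 1.692]
wrist_force: [0.6, -0.2, -0.8]
opening: 0.0181
grip_force: 28.3
time_s: 14.65
tool_pos: [0.51, -0.0486, 0.1376]
orientation: [3.14, -0.0, 1.693]
wrist_force: [-0.6, 0.2, -1.0]
opening: 0.0182
grip_force: 28.3
now tool shift [ 0.0007 -0.0009  0.0036]
after turn tool shift [ 0.0007 -0.0009  0.0036]
turn deg 0.05 t 14.65 pos [ 0.51   -0.0486  0.1376] ori [ 3.14  -0.     1.693] j [-0.67  0.34  0.78  2.08 -0.32  0.84  0.42] F [-0.6  0.2 -1. ] open 0.0182 grip 28.330148711102083
```

View pics/c6.png

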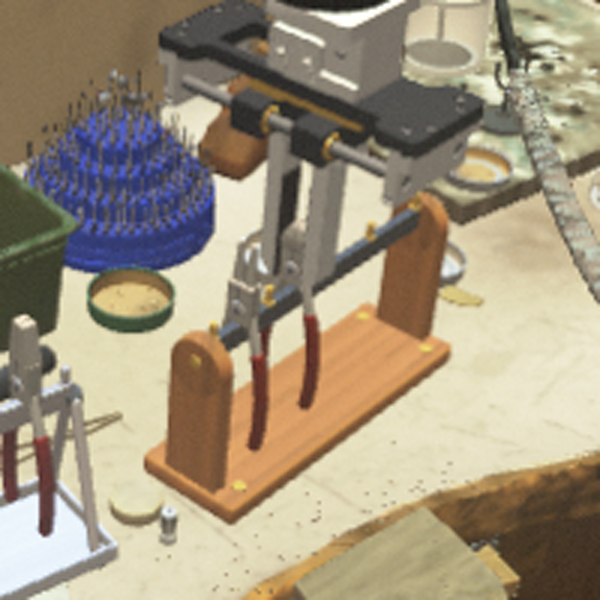

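The cutters are astride the bar in place 2, just above the seat. I'll lower the last millimetres and release.

```bash
python3 -m jog '[[255,0,0,0.001,0],[255,0,0,0.001,0],[255,0,0,0,0]]';  python3 -m jog '[[255,0,0,0.001,0],[255,0,0,0.0005,0],[255,0,0,0,0]]'
```

```text
time_s: 15.0
tool_pos: [0.5097, -0.0487, 0.1351]
orientation: [3.141, -0.0, 1.693]
wrist_force: [0.7, 0.0, 1.7]
opening: 0.0178
grip_force: 28.4
time_s: 15.3
tool_pos: [0.5098, -0.0488, 0.1344]
orientation: [3.141, -0.001, 1.692]
wrist_force: [-7.2, 2.2, 25.7]
opening: 0.0181
grip_force: 31.6
```

```bash
python3 -m jog '[[255,0,0,-0.001,0],[255,0,0,0,0],[200,0,0,0,0],[170,0,0,0,0],[120,0,0,0,0]]'; python3 -m jog '[[100,0,0,0,0],[100,0,0,0,0],[100,0,0,-0.01,0],[100,0,0,-0.03,0],[100,0,0,-0.04,0]]'; python3 -m jog '[[100,0,0,-0.01,0],[100,0,0,0,0],[100,0,0,0,0]]'
python3 -c "
from h import *
to(PS[2],.22,YS)"
```

```text
time_s: 15.8
tool_pos: [0.5095, -0.0488, 0.1344]
orientation: [-3.141, 0.0, 1.693]
wrist_force: [-0.1, 0.1, 0.4]
opening: 0.0328
grip_force: 0.0
time_s: 16.3
tool_pos: [0.5086, -0.0492, 0.215]
orientation: [-3.139, 0.001, 1.692]
wrist_force: [0.3, 0.9, 1.0]
opening: 0.0572
grip_force: 0.0
time_s: 16.6
tool_pos: [0.5093, -0.0485, 0.2241]
orientation: [-3.141, -0.0, 1.693]
wrist_force: [-0.6, 0.0, -0.5]
opening: 0.0573
grip_force: 0.0
now tool shift [0.2354 0.0478 0.0041]
after turn tool shift [ 0.2401 -0.0093  0.0041]
turn deg 13.7 t 16.6 pos [ 0.5093 -0.0485  0.2241] ori [-3.141 -0.     1.693] j [-0.77  0.2   0.86  2.   -0.18  1.02  0.29] F [-0.6  0.  -0.5] open 0.0573 grip 0.0
```

```bash
python3 -m jog '[[100,0,0,0,6.8],[100,0.02,0,0,6.9],[100,0.04,-0.005,0,0],[100,0.045,-0.004,0,0],[100,0.045,0,0,0]]'; python3 -m jog '[[100,0.045,0,0,0],[100,0.03,0,0,0],[100,0.015,0,0,0],[100,0,0,0,0],[100,0,0,0,0]]'; python3 -c "
from h import *
to(PS[2],.134,YS)
p=optics.camera('scene'); save(p,'c7.png',(150,330,190,490),2.6)"
```

```text
time_s: 17.1
tool_pos: [0.5147, 0.1027, 0.2233]
orientation: [-3.14, 0.001, 1.453]
wrist_force: [0.7, 0.7, 0.0]
opening: 0.0573
grip_force: 0.0
time_s: 17.6
tool_pos: [0.5261, 0.1889, 0.2238]
orientation: [-3.141, 0.001, 1.452]
wrist_force: [-0.6, -0.6, 0.1]
opening: 0.0572
grip_force: 0.0
now tool shift [0.0023 0.0017 0.0898]
after turn tool shift [0.0023 0.0017 0.0898]
turn deg -0.1 t 17.6 pos [0.5261 0.1889 0.2238] ori [-3.141e+00  1.000e-03  1.452e+00] j [-1.1   0.3   0.79  1.9  -0.24  1.04 -0.33] F [-0.6 -0.6  0.1] open 0.0572 grip 0.0
```

View pics/c7.png

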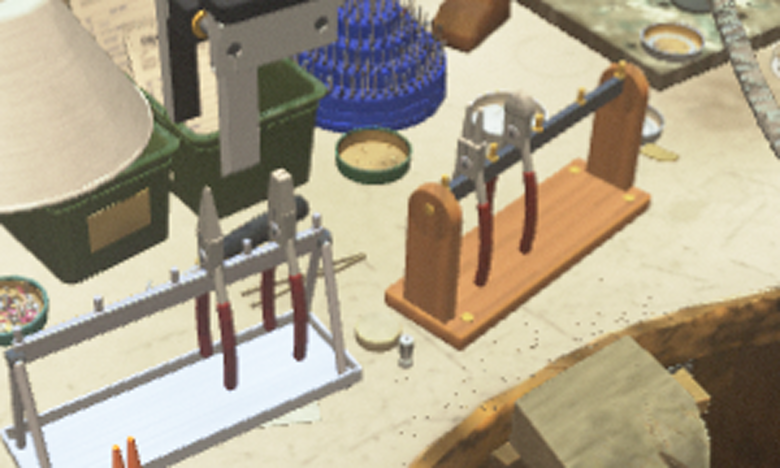

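The round-nose and cutters hang upright on the rack, and the gripper is over the snipe-nose.

```bash
python3 -m jog '[[100,0.001,0.0015,0.03,0],[100,0,0,0.03,0],[100,0,0,0.02,0],[100,0,0,0.009,0],[100,0,0,0,0]]'; python3 -m jog '[[255,0,0,0,0],[255,0,0,0,0],[255,0,0,0,0],[255,0,0,0,0],[255,0,0,0,0]]'; python3 -m jog '[[255,0,0,0,0],[255,0,0,0,0]]'; python3 -m jog '[[255,0,0,-0.005,0],[255,0,0,-0.02,0],[255,0,0,-0.04,0],[255,0,0,-0.045,0],[255,0,0,-0.045,0]]';  python3 -m jog '[[255,0,0,-0.015,0],[255,0,0,0,0],[255,0,0,0,0]]'
python3 -c "
from h import *
to(PR[2],.3,YR)"
```

```text
time_s: 18.15
tool_pos: [0.5276, 0.1901, 0.135]
orientation: [-3.141, 0.001, 1.452]
wrist_force: [-0.4, -0.3, 1.0]
opening: 0.0573
grip_force: 0.0
time_s: 18.65
tool_pos: [0.528, 0.1917, 0.1358]
orientation: [3.141, -0.0, 1.454]
wrist_force: [1.8, -0.3, -0.2]
opening: 0.0204
grip_force: 0.5
time_s: 18.85
tool_pos: [0.528, 0.1917, 0.1356]
orientation: [3.141, -0.0, 1.454]
wrist_force: [-0.1, 0.0, 4.3]
opening: 0.0181
grip_force: 28.8
time_s: 19.35
tool_pos: [0.5275, 0.191, 0.2922]
orientation: [-3.141, 0.001, 1.453]
wrist_force: [-0.3, 1.1, -0.8]
opening: 0.018
grip_force: 28.7
time_s: 19.65
tool_pos: [0.5273, 0.1916, 0.3045]
orientation: [-3.141, 0.0, 1.454]
wrist_force: [-0.6, 0.4, -2.5]
opening: 0.0178
grip_force: 28.7
now tool shift [-0.2899  0.0216  0.0045]
after turn tool shift [-0.2868 -0.0474  0.0045]
turn deg -13.64 t 19.65 pos [0.5273 0.1916 0.3045] ori [-3.141  0.     1.454] j [-1.16  0.22  0.83  1.8  -0.17  1.2  -0.4 ] F [-0.6  0.4 -2.5] open 0.0178 grip 28.691676030425697
```

```bash
python3 -m jog '[[255,-0.03,0.002,0,0],[255,-0.04,0.003,0,0],[255,-0.04,0.003,0,0],[255,-0.04,0.003,0,0],[255,-0.04,0.003,0,0]]'; python3 -m jog '[[255,-0.04,0.003,0,0],[255,-0.04,0.004,0,0],[255,-0.02,0,0,-6.8],[255,0,0,0,-6.8],[255,0,0,0,0]]';  python3 -m jog '[[255,0,0,0,0],[255,0,0,0,0]]'
python3 -c "
from h import *
to((.515,-.098),.2,YR)"
```

```text
time_s: 20.15
tool_pos: [0.5184, -0.0003, 0.3039]
orientation: [-3.139, 0.001, 1.454]
wrist_force: [0.5, 0.0, -1.0]
opening: 0.0181
grip_force: 28.7
time_s: 20.65
tool_pos: [0.5139, -0.0994, 0.304]
orientation: [-3.139, 0.0, 1.692]
wrist_force: [0.7, 0.4, -1.4]
opening: 0.0181
grip_force: 28.7
time_s: 20.85
tool_pos: [0.5147, -0.0983, 0.3049]
orientation: [-3.14, 0.0, 1.689]
wrist_force: [-0.5, -0.2, -0.3]
opening: 0.0179
grip_force: 28.7
now tool shift [0.0002 0.0004 0.1049]
after turn tool shift [0.0002 0.0004 0.1049]
turn deg -0.17 t 20.85 pos [ 0.5147 -0.0983  0.3049] ori [-3.14   0.     1.689] j [-0.79  0.14  0.96  1.88 -0.12  1.19  0.33] F [-0.5 -0.2 -0.3] open 0.0179 grip 28.6924684172061
```

```bash
python3 -m jog '[[255,0,0.0005,0.035,0],[255,0,0,0.035,0],[255,0,0,0.035,0],[255,0,0,0.03,0],[255,0,0,0.02,0]]'; python3 -m jog '[[255,0,0,0.01,0],[255,0,0,0,0],[255,0,0,0.001,0],[255,0,0,0,0],[255,0,0,0,0]]'; python3 -m jog '[[255,0,0,0.001,0],[255,0,0,0.001,0],[255,0,0,0,0]]'
```

```text
time_s: 21.35
tool_pos: [0.5145, -0.0982, 0.1482]
orientation: [-3.139, 0.0, 1.69]
wrist_force: [0.5, 0.6, -1.0]
opening: 0.0178
grip_force: 28.7
time_s: 21.85
tool_pos: [0.5158, -0.0987, 0.1403]
orientation: [3.14, -0.0, 1.691]
wrist_force: [0.4, 0.0, -0.4]
opening: 0.0177
grip_force: 28.7
time_s: 22.15
tool_pos: [0.5153, -0.0988, 0.1375]
orientation: [3.142, -0.0, 1.691]
wrist_force: [0.2, -0.9, -1.0]
opening: 0.0177
grip_force: 28.7
```

```bash
python3 -m jog '[[255,0,0,0.001,0],[255,0,0,0.0005,0],[255,0,0,0,0]]'; python3 -m jog '[[255,0,0,0.0005,0],[255,0,0,0,0]]'
```

```text
time_s: 22.45
tool_pos: [0.5153, -0.0989, 0.1359]
orientation: [-3.141, 0.0, 1.691]
wrist_force: [0.2, -0.3, -1.1]
opening: 0.0178
grip_force: 28.7
time_s: 22.65
tool_pos: [0.5153, -0.0989, 0.1356]
orientation: [-3.142, -0.0, 1.691]
wrist_force: [-0.7, 0.7, 2.4]
opening: 0.0173
grip_force: 28.8
```

Light contact, so I'll release.

```bash
python3 -m jog '[[255,0,0,0,0],[255,0,0,0,0],[200,0,0,0,0],[170,0,0,0,0],[120,0,0,0,0]]'; python3 -m jog '[[100,0,0,0,0],[100,0,0,0,0],[100,0,0,-0.01,0],[100,0,0,-0.03,0],[100,0,0,-0.04,0]]'; python3 -m jog '[[100,0,0,-0.01,0],[100,0,0,0,0],[100,0,0,0,0]]'
python3 -c "
from h import *
to(PS[3],.22,YS)"
```

```text
time_s: 23.15
tool_pos: [0.5153, -0.0988, 0.1354]
orientation: [-3.142, 0.0, 1.691]
wrist_force: [-0.2, 0.0, -0.5]
opening: 0.0326
grip_force: 0.0
time_s: 23.65
tool_pos: [0.5144, -0.0991, 0.216]
orientation: [-3.139, 0.001, 1.69]
wrist_force: [-0.1, -0.1, 1.0]
opening: 0.0569
grip_force: 0.0
time_s: 23.95
tool_pos: [0.5151, -0.0985, 0.2251]
orientation: [-3.141, -0.0, 1.692]
wrist_force: [0.1, 0.8, 0.1]
opening: 0.0576
grip_force: 0.0
now tool shift [0.2374 0.0358 0.0051]
after turn tool shift [ 0.2391 -0.0211  0.0051]
turn deg 13.61 t 23.95 pos [ 0.5151 -0.0985  0.2251] ori [-3.141 -0.     1.692] j [-0.73  0.25  0.94  1.98 -0.24  1.03  0.44] F [0.1 0.8 0.1] open 0.0576 grip 0.0
```

```bash
python3 -m jog '[[100,0,0,0,6.8],[100,0.02,0,0,6.8],[100,0.04,-0.007,0,0],[100,0.045,-0.007,0,0],[100,0.045,-0.006,0,0]]'; python3 -m jog '[[100,0.045,0,0,0],[100,0.03,0,0,0],[100,0.015,0,0,0],[100,0,0,0,0],[100,0,0,0,0]]'; python3 -m jog '[[100,0,0,0,0],[100,0,0,0,0]]';python3 -c "
from h import *
to(PS[3],.134,YS)
p=optics.camera('scene'); save(p,'c8.png',(150,330,190,490),2.6)"
```

```text
time_s: 24.45
tool_pos: [0.5096, 0.0539, 0.2243]
orientation: [-3.14, 0.001, 1.453]
wrist_force: [1.0, -0.0, -0.2]
opening: 0.0571
grip_force: 0.0
time_s: 24.95
tool_pos: [0.5209, 0.1404, 0.2249]
orientation: [-3.141, 0.001, 1.452]
wrist_force: [0.3, -0.9, -0.3]
opening: 0.057
grip_force: 0.0
time_s: 25.15
tool_pos: [0.5212, 0.1405, 0.2255]
orientation: [-3.141, -0.0, 1.452]
wrist_force: [0.9, -0.5, 0.6]
opening: 0.0571
grip_force: 0.0
now tool shift [0.0011 0.0007 0.0915]
after turn tool shift [0.0011 0.0007 0.0915]
turn deg -0.14 t 25.15 pos [0.5212 0.1405 0.2255] ori [-3.141 -0.     1.452] j [-1.15  0.29  0.93  1.94 -0.27  1.04 -0.22] F [ 0.9 -0.5  0.6] open 0.0571 grip 0.0
```

View pics/c8.png

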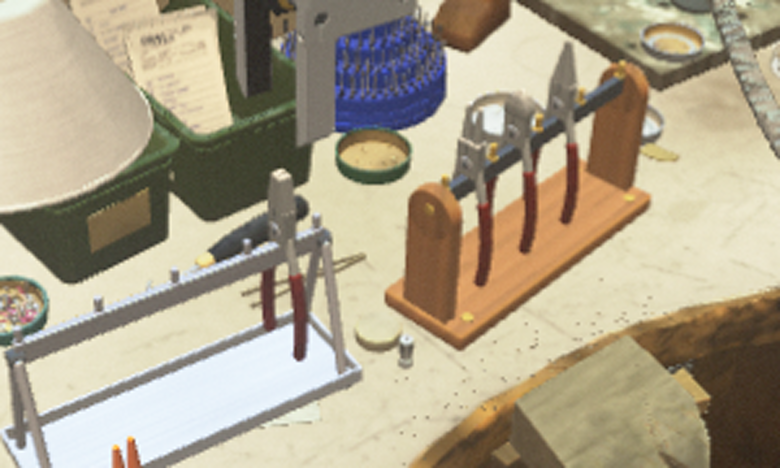

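Three are hung correctly. The flat-nose (crop (285,230)) is last.

```bash
python3 -m jog '[[100,0,0.001,0.03,0],[100,0,0,0.03,0],[100,0,0,0.02,0],[100,0,0,0.011,0],[100,0,0,0,0]]'; python3 -m jog '[[255,0,0,0,0],[255,0,0,0,0],[255,0,0,0,0],[255,0,0,0,0],[255,0,0,0,0]]'; python3 -m jog '[[255,0,0,0,0],[255,0,0,0,0]]'; python3 -m jog '[[255,0,0,-0.005,0],[255,0,0,-0.02,0],[255,0,0,-0.04,0],[255,0,0,-0.045,0],[255,0,0,-0.045,0]]';  python3 -m jog '[[255,0,0,-0.017,0],[255,0,0,0,0],[255,0,0,0,0]]'
python3 -c "
from h import *
to(PR[3],.3,YR)"
```

```text
time_s: 25.7
tool_pos: [0.5217, 0.1412, 0.1337]
orientation: [-3.14, 0.001, 1.453]
wrist_force: [0.3, -0.4, 0.9]
opening: 0.0572
grip_force: 0.0
time_s: 26.2
tool_pos: [0.5223, 0.142, 0.1348]
orientation: [3.141, -0.0, 1.454]
wrist_force: [0.3, -0.6, -0.3]
opening: 0.0205
grip_force: 2.0
time_s: 26.4
tool_pos: [0.5222, 0.142, 0.1346]
orientation: [3.142, -0.0, 1.454]
wrist_force: [-1.1, 0.4, 3.6]
opening: 0.0181
grip_force: 28.6
time_s: 26.9
tool_pos: [0.5218, 0.1412, 0.2911]
orientation: [-3.141, 0.001, 1.453]
wrist_force: [0.8, 0.9, -1.2]
opening: 0.0183
grip_force: 28.4
time_s: 27.2
tool_pos: [0.5218, 0.142, 0.306]
orientation: [-3.141, -0.0, 1.454]
wrist_force: [0.5, -0.1, -1.6]
opening: 0.018
grip_force: 28.4
now tool shift [-0.2886  0.0331  0.006 ]
after turn tool shift [-0.2883 -0.0359  0.006 ]
turn deg -13.63 t 27.2 pos [0.5218 0.142  0.306 ] ori [-3.141 -0.     1.454] j [-1.23  0.19  0.98  1.84 -0.17  1.2  -0.31] F [ 0.5 -0.1 -1.6] open 0.018 grip 28.38079756839761
```

```bash
python3 -m jog '[[255,-0.03,0.004,0,0],[255,-0.04,0.005,0,0],[255,-0.04,0.005,0,0],[255,-0.04,0.005,0,0],[255,-0.04,0.005,0,0]]'; python3 -m jog '[[255,-0.04,0.005,0,0],[255,-0.04,0.004,0,0],[255,-0.0185,0,0,-6.8],[255,0,0,0,-6.8],[255,0,0,0,0]]';  python3 -m jog '[[255,0,0,0,0],[255,0,0,0,0]]'
python3 -c "
from h import *
to((.521,-.148),.2,YR)"
```

```text
time_s: 27.7
tool_pos: [0.5227, -0.0511, 0.3052]
orientation: [-3.14, 0.001, 1.454]
wrist_force: [0.7, 0.0, -1.2]
opening: 0.0182
grip_force: 28.4
time_s: 28.2
tool_pos: [0.5203, -0.1492, 0.3052]
orientation: [-3.139, 0.0, 1.691]
wrist_force: [-0.2, 0.6, -0.9]
opening: 0.0183
grip_force: 28.4
time_s: 28.4
tool_pos: [0.5211, -0.1479, 0.3059]
orientation: [-3.141, 0.0, 1.689]
wrist_force: [0.9, -0.5, -0.5]
opening: 0.0183
grip_force: 28.4
now tool shift [-1.000e-04 -1.000e-04  1.059e-01]
after turn tool shift [-1.000e-04 -1.000e-04  1.059e-01]
turn deg -0.18 t 28.4 pos [ 0.5211 -0.1479  0.3059] ori [-3.141  0.     1.689] j [-0.73  0.21  1.04  1.84 -0.19  1.2   0.49] F [ 0.9 -0.5 -0.5] open 0.0183 grip 28.38281515781091
```

```bash
python3 -m jog '[[255,0,0,0.035,0],[255,0,0,0.035,0],[255,0,0,0.035,0],[255,0,0,0.03,0],[255,0,0,0.02,0]]'; python3 -m jog '[[255,0,0,0.01,0],[255,0,0,0.002,0],[255,0,0,0.001,0],[255,0,0,0,0],[255,0,0,0,0]]'; python3 -m jog '[[255,0,0,0.001,0],[255,0,0,0.0005,0],[255,0,0,0,0]]'
```

```text
time_s: 28.9
tool_pos: [0.5205, -0.1477, 0.1492]
orientation: [-3.139, 0.0, 1.69]
wrist_force: [0.2, -0.5, -1.1]
opening: 0.0183
grip_force: 28.4
time_s: 29.4
tool_pos: [0.5217, -0.1485, 0.1393]
orientation: [3.14, 0.0, 1.691]
wrist_force: [-0.7, -0.4, -1.4]
opening: 0.0182
grip_force: 28.4
time_s: 29.7
tool_pos: [0.5212, -0.1485, 0.1371]
orientation: [3.141, -0.0, 1.691]
wrist_force: [0.0, 0.5, -0.7]
opening: 0.018
grip_force: 28.4
```

```bash
python3 -m jog '[[255,0,0,0.001,0],[255,0,0,0.001,0],[255,0,0,0,0]]'; python3 -m jog '[[255,0,0,0.0005,0],[255,0,0,0,0]]'
```

```text
time_s: 30.0
tool_pos: [0.5211, -0.1485, 0.1348]
orientation: [-3.141, 0.0, 1.691]
wrist_force: [-0.1, 0.1, -1.0]
opening: 0.0182
grip_force: 28.4
time_s: 30.2
tool_pos: [0.5212, -0.1486, 0.1346]
orientation: [-3.142, -0.0, 1.691]
wrist_force: [-1.9, 0.8, 3.7]
opening: 0.0179
grip_force: 28.6
```

```bash
python3 -m jog '[[255,0,0,0,0],[255,0,0,0,0],[200,0,0,0,0],[170,0,0,0,0],[120,0,0,0,0]]'; python3 -m jog '[[100,0,0,0,0],[100,0,0,0,0],[100,0,0,-0.01,0],[100,0,0,-0.03,0],[100,0,0,-0.04,0]]'; python3 -m jog '[[100,0,0,-0.04,0],[100,0,0,-0.03,0],[100,0,0,0,0],[100,0,0,0,0],[100,0,0,0,0]]'
python3 - <<'E'
from h import *
p=optics.camera('scene'); save(p,'c9.png',(110,310,290,490),3)
X=cloud(optics.camera('top')); x,y,z=X[...,0],X[...,1],X[...,2]
m=(z>.132)&(z<.18)&(x>.47)&(x<.56)&(y>-.19)&(y<.05)
k,lab,st,ce=cv2.connectedComponentsWithStats(m.astype(np.uint8))
for i in range(1,k):
    if st[i,4]>8: Q=X[lab==i]; print(st[i,4],np.round(np.median(Q,0),3),round(Q[:,2].max(),3))
E
```

```text
time_s: 30.7
tool_pos: [0.5212, -0.1485, 0.1344]
orientation: [3.142, 0.0, 1.691]
wrist_force: [-0.5, 0.6, 0.1]
opening: 0.0327
grip_force: 0.0
time_s: 31.2
tool_pos: [0.5203, -0.1487, 0.215]
orientation: [-3.139, 0.0, 1.69]
wrist_force: [0.5, 0.2, 0.1]
opening: 0.057
grip_force: 0.0
time_s: 31.7
tool_pos: [0.5208, -0.1483, 0.2839]
orientation: [-3.141, -0.0, 1.691]
wrist_force: [1.6, -0.1, -0.5]
opening: 0.0568
grip_force: 0.0
79 [ 0.521 -0.146  0.157] 0.17
72 [ 0.515 -0.096  0.151] 0.177
67 [ 0.509 -0.048  0.151] 0.16
53 [0.502 0.002 0.145] 0.17
```

View pics/c9.png

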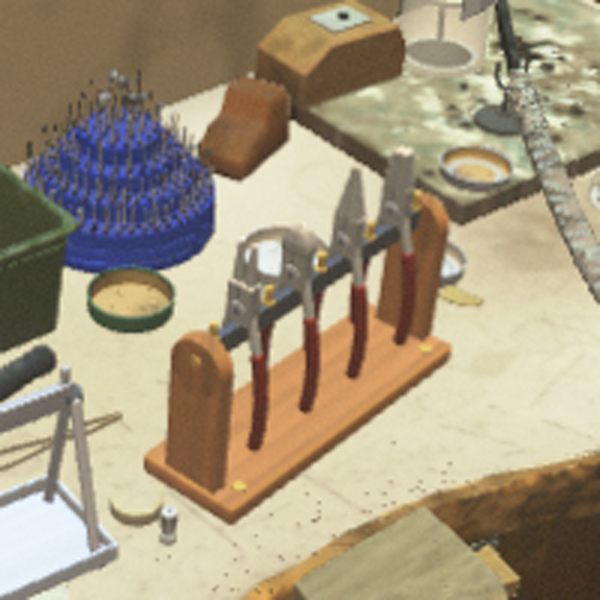

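All four hang upright in order (round, cutters, snipe, flat), and the gripper is clear.

```bash
python3 -c "
from workcell import ctrl
print(ctrl.job_done())"
```

```text
the job is handed in; nothing more can be done
None
```

The four pliers hang on the wooden rack in their original order from the left (round-nose, cutters, snipe-nose, flat-nose), upright and seated in the last camera check with the gripper clear; I handed the job in at about 32 s, and no verdict was returned.

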